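# Load a test cassette into the desktop reader

### The job

Pick up the white test cassette from its little stand and slide it, face up and with its round sample well towards you (last), along the reader's tongue into the slot until it is fully home against the inner stop. Then close the reader's sliding shutter all the way over the slot. Leave the foil pouch and the small dropper bottles where they are.

Things in the scene. Friction and masses are not known exactly. Their poses are not given: they have to be found in the camera images.
- cassette: white flat test cassette, loose: 22 wide (own x) x 72 long (own y) x 5 thick (z, up), about 15 g. Origin at the centre of its underside; ends at own y = -36 and +36 mm. The round sample well is near the -y end; the +y end enters the slot first. Starts face up on the stand, its underside 16 mm above the table, well end turned roughly towards the robot
- stand: small fixed grey stand on which the cassette lies lengthwise at the start, on the table left or right of the reader: foot plate 84 (own x) x 46 (own y) x 4 mm, and on it a narrow block 58 long (own x) x 14 wide (own y) whose top is 16 mm above the table, so the cassette overhangs it on all sides and fingers can straddle the block. Origin at the centre of its underside
- well (a point): the cassette's round sample well: point on the cassette's top face 22 mm from its centre towards its -y end
- reader: fixed white and grey desktop reader with a display on top; housing 120 deep (own x) x 156 wide (own y) x 55 high. Origin at the centre of its underside, on the table; its front face, at own x = -60 mm, looks roughly towards the robot; z up
- tongue_tip (a point): middle of the outer end of the reader's dark steel loading tongue, on its top face (own axes as the reader's). The tongue is flat, 16 wide, 48 long from the reader's front face; its top is 20 mm above the table and level with the slot's floor. On both sides of it is free space down to the table, so fingers can straddle it
- slot (a point): centre of the slot's floor at the reader's front face, 20 mm above the table; axes as the reader's, +x into the slot. Slot 24 wide, 7.5 high, side walls flared to about 30 wide at the mouth over the first 8 mm; inner stop 69 mm behind the front face. A cassette fully home stands 3 mm proud of the face, its centre 33 mm inside it
- shutter (a joint): black sliding shutter, in m: 0 = open (parked on the reader's +y side of the slot), 0.055 = fully shut over the slot; moves along the reader's -y as it grows, stays where left, takes about 1.2 N. A plate 30 wide, 3 thick hangs 7 to 10 mm in front of the front face, down to 2 mm above the tongue: it cannot close if the cassette stands over 7 mm proud
- shutter_knob (a point): centre of the top of the shutter's upright black grip knob, 79 mm above the table and 15 mm behind the reader's front face. The knob is 14 wide along the reader's y, 16 along its x and 19 high, and stands on the shutter's 5 mm thick carriage (30 wide along y) on the reader's 55 mm high top
- pouch: flat foil pouch, 62 x 112 x 8 mm, loose, on the table to the left or right of the reader; a bystander. Origin at the centre of its underside
- bottle: small upright white dropper bottle with a blue cap, 26 mm across and 67 high, loose, to the left of the reader; the one nearest the reader of the small bottles there; a bystander. Origin at the centre of its underside

How it is judged (in metres and radians):
On the way:
1. the cassette is fully home in the slot, well end out, while the shutter is still open (x of cassette in the frame of slot between 0.0295 and 0.036 m and y of cassette in the frame of slot between -0.004 and 0.004 m and z of cassette in the frame of slot between -0.003 and 0.004 m and angle between the y axis of cassette and the x axis of slot, either way round below 0.1 rad and x of well in the frame of slot below 0.025 m and angle between cassette's own z axis and vertical below 0.15 rad and value of joint shutter below 0.02 m), for 0.2 s.
At the end, for the whole second after the job is handed in: The cassette lies face up and straight in the slot, sample well end outwards, its centre at least 29.5 mm inside the front face (within 3.5 mm of the inner stop), and the shutter is shut to within 5 mm of its end (joint above 0.050), all at rest (x of cassette in the frame of slot between 0.0295 and 0.036 m and y of cassette in the frame of slot between -0.004 and 0.004 m and z of cassette in the frame of slot between -0.003 and 0.004 m and angle between the y axis of cassette and the x axis of slot, either way round below 0.1 rad and x of well in the frame of slot below 0.025 m and angle between cassette's own z axis and vertical below 0.15 rad and value of joint shutter above 0.05 m and linear speed of cassette below 0.02 m/s); the robot touches nothing.
It fails at once if the foil pouch is moved by more than 3 cm (distance of pouch from where it was at the start of the episode above 0.03 m).
It fails at once if the dropper bottle is moved by more than 3 cm or tipped (distance of bottle from where it was at the start of the episode above 0.03 m or angle between bottle's own z axis and vertical above 0.5 rad).
It also fails if it takes over 51 s, if anything falls off the work surface, if the arm or the gripper's body presses on something with over 40 N, if the wrist force passes 120 N, or if a joint passes its speed limit or range.

### The arm

A 6-joint arm with a two-finger parallel gripper is mounted at the origin on a cart in front of the work surface, level with it; the furniture and walls round the work are solid. World frame = base frame: x ahead of the robot, y to its left, z up, the work surface at z = 0. Lengths are in mm, angles in rad, forces in N, time in s.
With the tool pointing down it reaches from about 350 to 725 mm from the base axis. Payload 4.3 kg.
Tool frame: the origin (TCP) lies midway between the tips of the shut fingers; the grasp point (between the pads) lies 19 mm behind it; z points along the fingers, y is the line along which they close (so a half turn about z gives the same grasp; the last joint's range is limited). The gripper opens to 85 mm and grips with 20 to 120 N. Pads are 22 mm wide; open, the fingers measure 114 mm over their backs; the gripper's body (76 mm by 85 mm) begins 54 mm behind the grasp point. The pads swing forward as they close: fully open they stand 13 mm farther back than shut.
Start: joints at [-1.279, 0.377, 0.081, 1.274, 0, 1.46], TCP at [224.883, -529.24, 231.329] pointing down, gripper open.
Joint ranges: [-2.72, 2.72], [-0.84, 1.66], [-1.02, 1.22], [-1.77, 2.12], [-1.37, 1.28], [-3.14, 3.14]. Speed limits (rad/s): [2.57, 2.57, 3.14, 3.14, 3.14, 3.14].

### API

Orientations are given as a unit quaternion [x, y, z, w].
In Python, from plant import robot, get_image, ticket, finder gives the robot as it stands.
- The arm moves only by the tool drive_tool, never from a script. Its argument "targets" is a list of rows, each an object of numbers: "ax", "ay", "az": the turn, a rotation vector about the world's x, y, z in rad; "tx", "ty", "tz": the shift along the world's x, y, z in mm; "fingers": the opening, from 0 (shut) to 1 (fully open). In form: [{"ax": .., "ay": .., "az": .., "tx": .., "ty": .., "tz": .., "fingers": ..}, ...]. A call has 1 to 20 rows; each row is the pose to reach, as a shift and turn from the pose commanded when the call began; what a row does not reach only later rows make up. A row lasts 1/12 s, in which the tool goes at most 41.7 mm and 7.16 degrees, less where a joint would pass 70% of its speed; a pose out of reach is approached as far as the arm can. A call with a gripper value outside its range is refused whole. The fingers move at their own pace and stop on an object; the grip force is fixed at half the most. Time passes only in rows, so rows that repeat a pose let the fingers close. It gives the time, the measured TCP pose, the force, the opening and the grip force at its end, in the units of the state.
- robot.get_state(): the state, without advancing time (a new reading comes with each control period).
- get_image(name): name is "scene" or "top" or "wrist"; returns a dict with "pixels" (400x640x3 uint8, blue, green, red), "z_map" (400x640 float32, mm along the optical axis (not along the pixel's ray), 0 where there is no reading), "mtx" (3x3 intrinsics, pixels), "cam_to_world" (4x4, takes a point from camera to world coordinates). Camera axes: x right, y up, looking along -z (the intrinsics and any distortion apply to the point x, -y, -z); pixel columns grow to the right and rows downward; lengths in mm; the calibration is good to about 2 mm. A picture is of the moment at which its call begins.
- ticket.close_job(): hands the job in; it is judged then, once.
Trained networks look in the newest picture that a camera, given by its name, has taken for a name from the list of things; names that differ only in an ending like _2 or _b are one class to them, and where a whole thing is asked for, a point or a joint stands for the part that bears it (a point fixed in the world has none). Each returns a list of dicts, best first, with "confidence" (0 to 1); they miss things now and then, are a little off and sometimes report something else, mostly with a low value. They report only what shows in the picture. A call takes as long as a camera call.
- finder.cut_out(camera, thing): "region" (400x640 bool, what is visible of it) and "pixel" ([column, row] in pixels, amid what is visible of it).
The state is a dict: "t": time; "joint_pos": joint angles; "qvel": joint speeds; "effort": joint torques, N m; "tool_pos": TCP position; "orientation": TCP orientation; "contact_force": force on the tool from outside, world axes, zero at the start; "wrist_torque": the same for the moment, N m; "finger_gap": opening from 0.0 (shut) to 1.0 (fully open); "finger_force": force on a finger pad.
Only numpy, scipy, OpenCV 4.12 (cv2) and the standard library are available. Lean on these libraries where they do the work, as an engineer would, in place of code of your own. Each camera call takes 0.05 s, during which the arm holds its last target. There are 200 camera calls.

## Working session

There is one attempt and no reset: what is moved stays moved. The work goes in short steps, Python scripts to look and compute and a tool call to move; the robot and the scene stay as the last step left them, time stands still between calls to the robot, and variables do not carry over. Pictures are saved under pics/ and viewed, at most 10 in all, crops included, and the job is handed in when it is done.

Besides the shell and the picture viewer there is one more tool, called after "Emit:" by a JSON object that holds its "fn" and its "kwargs", one argument or row to a line. drive_tool: Moves the arm, as the interface text tells. Its arguments: {"type":"object","properties":{"targets":{"type":"array","items":{"type":"object","properties":{"ax":{"type":"number"},"ay":{"type":"number"},"az":{"type":"number"},"tx":{"type":"number"},"ty":{"type":"number"},"tz":{"type":"number"},"fingers":{"type":"number"}}}}},"required":["targets"]}

```bash
mkdir -p pics; ls
cat > h.py <<'E'
import numpy as np, cv2
from plant import robot, get_image, ticket, finder
def pts(im, mask):
    v,u=np.nonzero(mask & (im["z_map"]>0)); z=im["z_map"][v,u]; K=im["mtx"]
    c=np.stack([(u-K[0,2])/K[0,0]*z,-(v-K[1,2])/K[1,1]*z,-z],1)
    T=im["cam_to_world"]; return c@T[:3,:3].T+T[:3,3]
def proj(im,p):
    T=im["cam_to_world"]; c=(np.asarray(p,float)-T[:3,3])@T[:3,:3]; K=im["mtx"]
    return np.stack([K[0,0]*c[...,0]/-c[...,2]+K[0,2],K[1,1]*-c[...,1]/-c[...,2]+K[1,2]],-1)
def ray(im,u,v,z):
    K=im["mtx"];T=im["cam_to_world"]
    d=T[:3,:3]@np.array([(u-K[0,2])/K[0,0],-(v-K[1,2])/K[1,1],-1.]); o=T[:3,3]
    return o+d*(z-o[2])/d[2]
E
python3 - <<'E'
from h import *
for n in ["scene","top"]:
    im=get_image(n); cv2.imwrite(f"pics/{n}0.png",im["pixels"])
    print(n,im["cam_to_world"][:3,3].round(),im["mtx"][0,0])
    for t in ["cassette","stand","reader","tongue_tip","shutter","shutter_knob","pouch","bottle"]:
        for r in finder.cut_out(n,t)[:2]:
            p=pts(im,r["region"]); 
            print(t,round(r["confidence"],2),np.round(r["pixel"]),r["region"].sum(),np.median(p,0).round(1) if len(p) else "", np.percentile(p,[2,98],axis=0).round(0).tolist() if len(p) else "")
E
```

```text
pics
scene [ 187. -884.  427.] 383.6240292128873
cassette 0.8 [358. 289.] 325 [ 468.5 -404.5   21.2] [[442.0, -429.0, 18.0], [500.0, -378.0, 23.0]]
stand 0.63 [357. 300.] 478 [ 458.7 -414.9    4.3] [[430.0, -439.0, 1.0], [510.0, -386.0, 7.0]]
stand 0.62 [357. 291.] 331 [ 468.1 -405.6   21.2] [[441.0, -429.0, 17.0], [498.0, -378.0, 23.0]]
reader 0.63 [355. 224.] 3435 [ 554.2 -228.3   51.2] [[490.0, -280.0, 5.0], [641.0, -131.0, 62.0]]
tongue_tip 0.64 [349. 220.] 3417 [ 553.3 -227.9   50.9] [[490.0, -280.0, 4.0], [640.0, -132.0, 62.0]]
tongue_tip 0.25 [318. 211.] 233 [ 503.5 -157.8   59.1] [[498.0, -171.0, 25.0], [529.0, -142.0, 79.0]]
shutter 0.59 [314. 211.] 251 [ 507.1 -158.    59.4] [[498.0, -171.0, 25.0], [532.0, -141.0, 79.0]]
shutter 0.38 [313. 186.] 198 [584.7  66.3  25.9] [[573.0, 59.0, -1.0], [649.0, 220.0, 64.0]]
shutter_knob 0.73 [321. 212.] 257 [ 509.4 -157.5   59.8] [[498.0, -171.0, 2.0], [553.0, -21.0, 79.0]]
pouch 0.66 [273. 196.] 159 [469.8  79.5   7.2] [[443.0, 56.0, 1.0], [496.0, 115.0, 9.0]]
bottle 0.63 [311. 187.] 166 [582.9  65.3  29.7] [[573.0, 59.0, 3.0], [598.0
[... 441 characters left out ...]
, 62.0]]
tongue_tip 0.76 [329. 167.] 3224 [ 567.2 -197.7   55.7] [[494.0, -271.0, 10.0], [635.0, -118.0, 62.0]]
tongue_tip 0.18 [407. 209.] 233 [ 470.  -400.    20.9] [[442.0, -425.0, 17.0], [498.0, -375.0, 24.0]]
shutter 0.77 [312. 187.] 205 [ 513.4 -153.1   60.5] [[497.0, -168.0, 32.0], [531.0, -138.0, 80.0]]
shutter_knob 0.73 [409. 208.] 250 [ 467.1 -402.2   20.7] [[440.0, -427.0, 3.0], [496.0, -375.0, 24.0]]
shutter_knob 0.67 [329. 167.] 3276 [ 568.5 -197.8   55.7] [[494.0, -273.0, 1.0], [637.0, -120.0, 62.0]]
pouch 0.73 [217. 216.] 995 [441.5  89.3   7.4] [[388.0, 61.0, 3.0], [494.0, 119.0, 12.0]]
bottle 0.46 [227. 163.] 108 [579.4  69.7  41.1] [[571.0, 61.0, 12.0], [591.0, 81.0, 69.0]]
```

Run:
```python
from h import *
for n in ["scene","top"]:
    im=get_image(n)
    for t,lo,hi in [("cassette",17,25),("reader",52,58),("shutter",70,85),("stand",1,7)]:
        rs=[r for r in finder.cut_out(n,t)]
        if not rs: continue
        p=pts(im,cv2.dilate(rs[0]["region"].astype(np.uint8),np.ones((3,3)))>0); p=p[(p[:,2]>lo)&(p[:,2]<hi)]
        print(n,t,cv2.minAreaRect(p[:,:2].astype(np.float32)),np.median(p[:,2]))
    # tongue: band z 15..23 near the front
    m=pts(im,np.ones((400,640),bool)); s=(abs(m[:,2]-20)<4)&(abs(m[:,0]-480)<45)&(abs(m[:,1]+200)<70); print(n,"tongue",s.sum(),cv2.minAreaRect(m[s,:2].astype(np.float32)) if s.sum()>5 else "")
    c=im["pixels"][130:330,240:500] if n=="scene" else im["pixels"][100:300,190:450]
    cv2.imwrite(f"pics/{n}c.png",cv2.resize(c,None,fx=3,fy=3,interpolation=cv2.INTER_CUBIC)[:600,:780])
```

```text
scene cassette ((470.0605773925781, -402.5205078125), (71.66620635986328, 21.297624588012695), 39.134552001953125) 21.190728205991547
scene reader ((571.2820434570312, -198.94955444335938), (128.83328247070312, 155.66879272460938), 11.127702713012695) 55.793829088334945
scene shutter ((523.4678344726562, -152.97010803222656), (16.787452697753906, 14.655937194824219), 10.59476089477539) 75.8385561484996
scene stand ((471.4898681640625, -398.17724609375), (92.0373306274414, 50.51831817626953), 39.808143615722656) 4.260534904817547
scene tongue 192 ((510.9146423339844, -192.2705841064453), (84.58504486083984, 62.08026885986328), 68.31023406982422)
top cassette ((470.2821350097656, -399.7042236328125), (68.44661712646484, 21.82117462158203), 40.311649322509766) 20.825480862306335
top reader ((582.558349609375, 72.80624389648438), (14.763152122497559, 15.022603034973145), 10.404072761535645) 55.57292776780241
top shutter ((522.5429077148438, -151.28475952148438), (15.960189819335938, 13.869805335998535), 11.366463661193848) 77.87447843103342
top stand ((471.9100646972656, -400.2080993652344), (91.66924285888672, 54.31439208984375), 37.867340087890625) 3.592343844574202
top tongue 145 ((491.69818115234375, -194.1636962890625), (50.23802947998047, 120.13874816894531), 8.813944816589355)
```

View pics/topc.png

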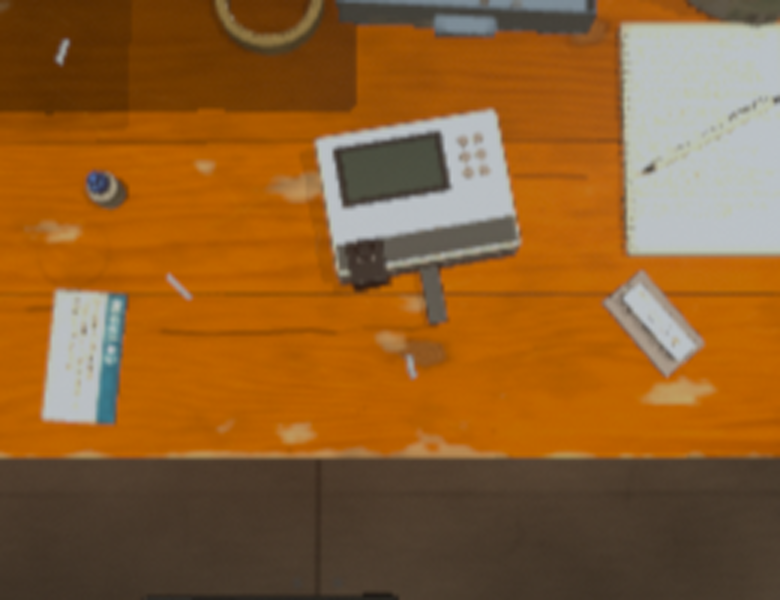

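View pics/scenec.png

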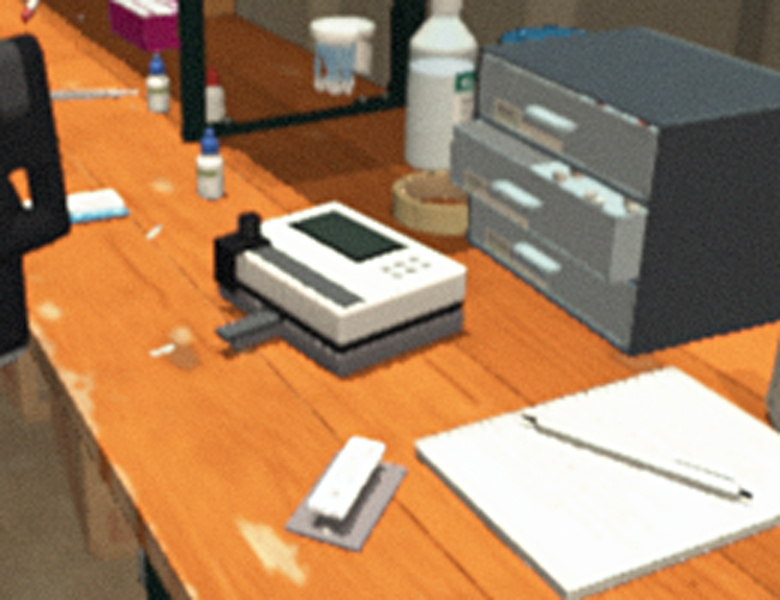

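Run:
```python
from h import *
from scipy.spatial.transform import Rotation as R
s=robot.get_state(); print(s["t"],s["tool_pos"],s["joint_pos"],s["contact_force"],s["finger_gap"]); print(R.from_quat(s["orientation"]).as_matrix().round(3))
im=get_image("wrist"); T=im["cam_to_world"]; r=R.from_quat(s["orientation"]).as_matrix()
print("cam in tool", (r.T@(T[:3,3]-np.array(s["tool_pos"]))).round(1),(r.T@T[:3,:3]).round(2),im["mtx"][0,0])
```

```text
1.4 [ 224.88817443 -529.26714663  231.35362286] [-1.27931439e+00  3.77274058e-01  8.10242884e-02  1.27436813e+00
  1.81518397e-05  1.46046790e+00] [ 0.38790847 -0.60264002  0.09440412] 1.0000422430239038
[[ 0.92   0.391  0.   ]
 [ 0.391 -0.92  -0.   ]
 [-0.     0.    -1.   ]]
cam in tool [  73.4   -0.  -143.3] [[-0.    0.96  0.29]
 [ 1.    0.   -0.  ]
 [-0.    0.29 -0.96]] 338.61613724115045
```

Emit:
{"fn": "drive_tool", "kwargs": {
  "targets": [
    {"tx": 113, "ty": 56, "tz": -30, "az": 0.15, "fingers": 0.65},
    {"tx": 226, "ty": 112, "tz": -80, "az": 0.288, "fingers": 0.65},
    {"tx": 226, "ty": 112, "tz": -80, "az": 0.288, "fingers": 0.65},
    {"tx": 226, "ty": 112, "tz": -80, "az": 0.288, "fingers": 0.65},
    {"tx": 226, "ty": 112, "tz": -80, "az": 0.288, "fingers": 0.65},
    {"tx": 226, "ty": 112, "tz": -80, "az": 0.288, "fingers": 0.65},
    {"tx": 226, "ty": 112, "tz": -80, "az": 0.288, "fingers": 0.65},
    {"tx": 226, "ty": 112, "tz": -80, "az": 0.288, "fingers": 0.65},
    {"tx": 226, "ty": 112, "tz": -80, "az": 0.288, "fingers": 0.65},
    {"tx": 226, "ty": 112, "tz": -80, "az": 0.288, "fingers": 0.65}
  ]
}}

```text
invalid input
```

```bash
cat > look.py <<'E'
from h import *
from scipy.spatial.transform import Rotation as R
import sys
s=robot.get_state(); r=R.from_quat(s["orientation"]).as_matrix()
print("t",s["t"],"tcp",np.round(s["tool_pos"],1),"yaw",np.degrees(np.arctan2(r[1,0],r[0,0])).round(2),"gap",s["finger_gap"],"F",np.round(s["contact_force"],1))
im=get_image("wrist")
if len(sys.argv)>1: cv2.imwrite(f"pics/{sys.argv[1]}.png",im["pixels"])
E
python3 - <<'E'
import sys; sys.argv=["x","w1"]
exec(open("look.py").read())
for f in finder.cut_out("wrist","cassette")[:2]:
    k=f["region"]; p=pts(im,k); q=p[(p[:,2]>15)&(p[:,2]<27)]
    print(f["confidence"],k.sum(),np.median(p[:,2]),cv2.minAreaRect(q[:,:2].astype(np.float32)))
E
```

```text
t 1.45 tcp [ 224.9 -529.2  231.3] yaw 23.02 gap 0.9999819111736484 F [-0.1  0.1 -0.1]
```

View pics/w1.png

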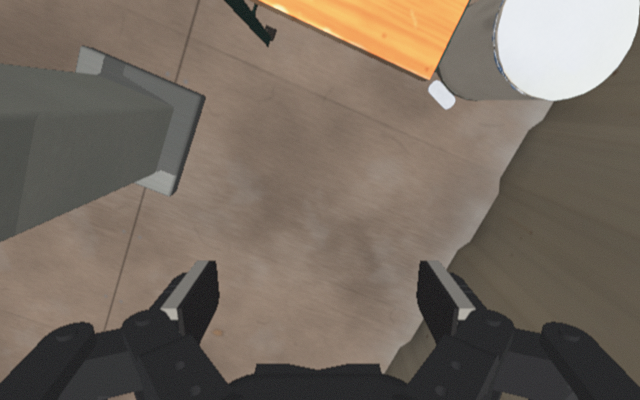

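That picture is from the start pose, because the move was refused. It shows the open fingers at about (190,295) and (445,295) over the floor. I'll resend the move with every field given.

Emit:
{"fn": "drive_tool", "kwargs": {
  "targets": [
    {"ax": 0, "ay": 0, "tx": 113, "ty": 56, "tz": -30, "az": 0.15, "fingers": 0.65},
    {"ax": 0, "ay": 0, "tx": 226, "ty": 112, "tz": -80, "az": 0.288, "fingers": 0.65},
    {"ax": 0, "ay": 0, "tx": 226, "ty": 112, "tz": -80, "az": 0.288, "fingers": 0.65},
    {"ax": 0, "ay": 0, "tx": 226, "ty": 112, "tz": -80, "az": 0.288, "fingers": 0.65},
    {"ax": 0, "ay": 0, "tx": 226, "ty": 112, "tz": -80, "az": 0.288, "fingers": 0.65},
    {"ax": 0, "ay": 0, "tx": 226, "ty": 112, "tz": -80, "az": 0.288, "fingers": 0.65},
    {"ax": 0, "ay": 0, "tx": 226, "ty": 112, "tz": -80, "az": 0.288, "fingers": 0.65},
    {"ax": 0, "ay": 0, "tx": 226, "ty": 112, "tz": -80, "az": 0.288, "fingers": 0.65},
    {"ax": 0, "ay": 0, "tx": 226, "ty": 112, "tz": -80, "az": 0.288, "fingers": 0.65}
  ]
}}

```text
t: 2.3
tool_pos: [451.0, -416.7, 150.9]
orientation: [0.941, 0.339, -0.001, -0.0]
contact_force: [-0.5, -0.4, 0.4]
finger_gap: 0.651
finger_force: 0.0
```

```bash
cat > w.py <<'E'
import sys
exec(open("look.py").read())
for f in finder.cut_out("wrist","cassette")[:2]:
    k=f["region"]; p=pts(im,k); q=p[(p[:,2]>15)&(p[:,2]<27)]
    print(f["confidence"],k.sum(),np.median(p[:,2]),np.percentile(p,[2,98],axis=0).round(0).tolist(),cv2.minAreaRect(q[:,:2].astype(np.float32)))
E
python3 w.py w2
```

```text
t 2.3 tcp [ 451.  -416.7  150.9] yaw 39.62 gap 0.651092635154094 F [-0.5 -0.4  0.4]
0.61 2289 21.474984868419654 [[443.0, -426.0, 19.0], [500.0, -375.0, 23.0]] ((471.165771484375, -400.6711730957031), (71.68195343017578, 21.272335052490234), 38.864131927490234)
```

View pics/w2.png

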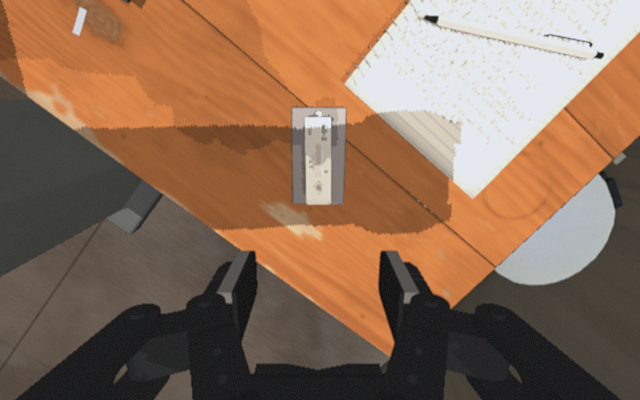

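The wrist view shows the cassette on its stand, centred near (318,160), with the round well at the near end (318,187). It lines up with the fingers, so I'll descend and grip.

Emit:
{"fn": "drive_tool", "kwargs": {
  "targets": [
    {"ax": 0, "ay": 0, "az": 0, "tx": 1, "ty": 0.5, "tz": -40, "fingers": 0.65},
    {"ax": 0, "ay": 0, "az": -0.006, "tx": 1, "ty": 0.5, "tz": -80, "fingers": 0.65},
    {"ax": 0, "ay": 0, "az": -0.006, "tx": 1, "ty": 0.5, "tz": -115, "fingers": 0.65},
    {"ax": 0, "ay": 0, "az": -0.006, "tx": 1, "ty": 0.5, "tz": -135, "fingers": 0.65},
    {"ax": 0, "ay": 0, "az": -0.006, "tx": 1, "ty": 0.5, "tz": -144, "fingers": 0.65},
    {"ax": 0, "ay": 0, "az": -0.006, "tx": 1, "ty": 0.5, "tz": -144, "fingers": 0.5},
    {"ax": 0, "ay": 0, "az": -0.006, "tx": 1, "ty": 0.5, "tz": -144, "fingers": 0.4},
    {"ax": 0, "ay": 0, "az": -0.006, "tx": 1, "ty": 0.5, "tz": -144, "fingers": 0.1},
    {"ax": 0, "ay": 0, "az": -0.006, "tx": 1, "ty": 0.5, "tz": -144, "fingers": 0.1},
    {"ax": 0, "ay": 0, "az": -0.006, "tx": 1, "ty": 0.5, "tz": -144, "fingers": 0.1},
    {"ax": 0, "ay": 0, "az": -0.006, "tx": 1, "ty": 0.5, "tz": -144, "fingers": 0.1},
    {"ax": 0, "ay": 0, "az": -0.006, "tx": 1, "ty": 0.5, "tz": -144, "fingers": 0.1}
  ]
}}

```text
t: 3.4
tool_pos: [453.1, -418.8, 10.0]
orientation: [0.942, 0.335, 0.0, 0.003]
contact_force: [-1.6, -0.5, 8.0]
finger_gap: 0.225
finger_force: 58.7
```

Emit:
{"fn": "drive_tool", "kwargs": {
  "targets": [
    {"ax": 0, "ay": 0, "az": 0, "tx": 0, "ty": 0, "tz": 30, "fingers": 0.1},
    {"ax": 0, "ay": 0, "az": 0, "tx": 0, "ty": 0, "tz": 70, "fingers": 0.1},
    {"ax": 0, "ay": 0, "az": -0.08, "tx": -12, "ty": 32, "tz": 80, "fingers": 0.1},
    {"ax": 0, "ay": 0, "az": -0.16, "tx": -24, "ty": 64, "tz": 80, "fingers": 0.1},
    {"ax": 0, "ay": 0, "az": -0.24, "tx": -36, "ty": 96, "tz": 80, "fingers": 0.1},
    {"ax": 0, "ay": 0, "az": -0.32, "tx": -48, "ty": 128, "tz": 80, "fingers": 0.1},
    {"ax": 0, "ay": 0, "az": -0.4, "tx": -58, "ty": 160, "tz": 80, "fingers": 0.1},
    {"ax": 0, "ay": 0, "az": -0.49, "tx": -68, "ty": 190, "tz": 80, "fingers": 0.1},
    {"ax": 0, "ay": 0, "az": -0.49, "tx": -68, "ty": 190, "tz": 80, "fingers": 0.1},
    {"ax": 0, "ay": 0, "az": -0.49, "tx": -68, "ty": 190, "tz": 80, "fingers": 0.1},
    {"ax": 0, "ay": 0, "az": -0.49, "tx": -68, "ty": 190, "tz": 80, "fingers": 0.1},
    {"ax": 0, "ay": 0, "az": -0.49, "tx": -68, "ty": 190, "tz": 80, "fingers": 0.1}
  ]
}}

```text
t: 4.4
tool_pos: [385.3, -228.3, 88.1]
orientation: [0.995, 0.097, 0.001, 0.001]
contact_force: [0.4, -1.5, 0.1]
finger_gap: 0.231
finger_force: 58.7
```

```bash
cat >> w.py <<'E'
for t in ["tongue_tip","slot","reader","shutter","shutter_knob"]:
    for f in finder.cut_out("wrist",t)[:2]:
        p=pts(im,f["region"]); print(t,round(f["confidence"],2),np.round(f["pixel"]),f["region"].sum(),np.percentile(p,[2,50,98],axis=0).round(0).tolist())
np.savez("/tmp/w.npz",**im)
E
python3 w.py w3
```

```text
t 4.4 tcp [ 385.3 -228.3   88.1] yaw 11.1 gap 0.23063044075218184 F [ 0.4 -1.5  0.1]
0.82 8320 99.68009721888443 [[377.0, -236.0, 98.0], [445.0, -207.0, 101.0]] ((0.0, 0.0), (0.0, 0.0), 0.0)
tongue_tip 0.76 [321.  37.] 2183 [[471.0, -219.0, 18.0], [492.0, -210.0, 21.0], [510.0, -200.0, 22.0]]
slot 0.93 [319.  37.] 2107 [[472.0, -219.0, 19.0], [491.0, -210.0, 21.0], [510.0, -201.0, 22.0]]
reader 0.79 [321.  37.] 2200 [[472.0, -219.0, 1.0], [492.0, -210.0, 21.0], [510.0, -201.0, 22.0]]
reader 0.17 [315. 208.] 8103 [[378.0, -236.0, 98.0], [415.0, -222.0, 100.0], [445.0, -208.0, 101.0]]
```

View pics/w3.png

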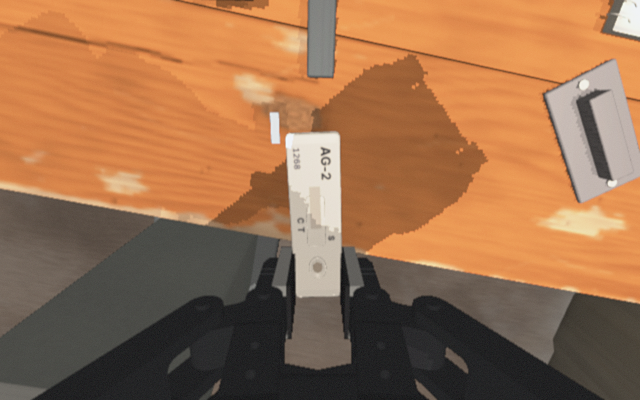

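The cassette is held straight, with its well at (317,267) nearest the gripper. The tongue is ahead, at columns 307–336 and ending at row 76. Next I'll fit both.

```bash
cat > fit.py <<'E'
from h import *
im=get_image("wrist")
for t,lo,hi in [("cassette",90,110),("tongue_tip",17,24)]:
    fs=finder.cut_out("wrist",t)
    if not fs: print("no",t); continue
    f=fs[0]; p=pts(im,f["region"]); z0=np.median(p[:,2])
    q=p[abs(p[:,2]-z0)<3]
    A=np.c_[q[:,:2],np.ones(len(q))]; pl=np.linalg.lstsq(A,q[:,2],rcond=None)[0]
    # contour pixels -> plane z0 by ray (finer than depth)
    c=max(cv2.findContours(f["region"].astype(np.uint8),0,1)[0],key=cv2.contourArea)[:,0]
    w=np.array([ray(im,u,v,z0)[:2] for u,v in c],np.float32)
    (cx,cy),sz,a=cv2.minAreaRect(w)
    print(t,"z0",z0.round(2),"slope",pl[:2].round(3),"centre",round(cx,1),round(cy,1),"size",np.round(sz,1),"ang",round(a,2), cv2.boxPoints(((cx,cy),sz,a)).round(1).tolist())
E
python3 fit.py
```

```text
cassette z0 98.71 slope [-0.003  0.004] centre 409.6 -221.3 size [71.7 20.9] ang 13.33 [[372.29998779296875, -219.39999389648438], [377.1000061035156, -239.6999969482422], [446.8999938964844, -223.1999969482422], [442.1000061035156, -202.8000030517578]]
tongue_tip z0 20.56 slope [ 0.001 -0.001] centre 489.7 -210.1 size [38.7 16.1] ang 9.69 [[469.29998779296875, -205.5], [472.0, -221.3000030517578], [510.20001220703125, -214.8000030517578], [507.3999938964844, -198.89999389648438]]
```

Emit:
{"fn": "drive_tool", "kwargs": {
  "targets": [
    {"ax": 0, "ay": 0, "az": -0.03, "tx": 20, "ty": 5, "tz": 20, "fingers": 0.1},
    {"ax": 0, "ay": 0, "az": -0.04, "tx": 40, "ty": 9, "tz": 20, "fingers": 0.1},
    {"ax": 0, "ay": 0, "az": -0.04, "tx": 40, "ty": 9, "tz": 20, "fingers": 0.1},
    {"ax": 0, "ay": 0, "az": -0.04, "tx": 40, "ty": 9, "tz": 20, "fingers": 0.1}
  ]
}}

```text
t: 5.23
tool_pos: [424.7, -217.8, 107.5]
orientation: [0.997, 0.078, 0.0, 0.0]
contact_force: [-0.4, -1.0, 0.3]
finger_gap: 0.227
finger_force: 58.7
```

```bash
python3 look.py w4; python3 fit.py
python3 - <<'E'
from h import *
im=get_image("wrist")
p=pts(im,np.ones((400,640),bool))
# top front edge of housing
q=p[(abs(p[:,2]-55.5)<2.5)&(p[:,0]>490)]
ys=np.arange(-275,-120,4); e=[]
for y in ys:
    k=q[abs(q[:,1]-y)<2]
    if len(k)>10: e.append((y,np.percentile(k[:,0],1)))
e=np.array(e); print(e.round(1).tolist()); print(np.polyfit(e[:,0],e[:,1],1))
for t in ["shutter","shutter_knob","slot","reader"]:
    for f in finder.cut_out("wrist",t)[:2]:
        p=pts(im,f["region"]); print(t,round(f["confidence"],2),np.round(f["pixel"]),f["region"].sum(),np.percentile(p,[2,50,98],axis=0).round(0).tolist())
E
```

```text
t 5.2333 tcp [ 424.7 -217.8  107.5] yaw 8.9 gap 0.2273384849334598 F [-0.4 -1.   0.3]
cassette z0 118.51 slope [-0.003  0.004] centre 449.4 -212.8 size [72.4 21.4] ang 10.75 [[411.79998779296875, -209.0], [415.79998779296875, -230.0], [486.8999938964844, -216.5], [483.0, -195.5]]
tongue_tip z0 56.24 slope [0.025 0.004] centre 512.4 -205.8 size [ 65.3 153.3] ang 8.82 [[468.3999938964844, -135.0], [491.8999938964844, -286.5], [556.4000244140625, -276.5], [532.9000244140625, -125.0]]
[[-275.0, 530.8], [-271.0, 530.0], [-267.0, 529.3], [-263.0, 528.6], [-259.0, 528.1], [-255.0, 527.5], [-251.0, 526.7], [-247.0, 525.9], [-243.0, 525.3], [-239.0, 524.5], [-235.0, 524.2], [-231.0, 523.2], [-227.0, 522.5], [-223.0, 522.0], [-219.0, 520.9], [-215.0, 520.6], [-211.0, 519.8], [-207.0, 519.3], [-203.0, 518.6], [-199.0, 517.6], [-195.0, 517.2], [-191.0, 516.2], [-187.0, 515.7], [-183.0, 514.9], [-179.0, 514.4], [-175.0, 513.8], [-171.0, 503.2], [-167.0, 501.5], [-163.0, 500.6], [-135.0, 506.9], [-131.0, 506.8], [-127.0, 510.2]]
[-1.88266665e-01  4.79280389e+02]
shutter 0.8 [221.  38.] 4831 [[499.0, -169.0, 40.0], [516.0, -156.0, 61.0], [534.0, -138.0, 80.0]]
shutter_knob 0.64 [223.  35.] 4827 [[499.0, -169.0, 37.0], [516.0, -156.0, 61.0], [534.0, -138.0, 80.0]]
slot 0.72 [315.  34.] 21462 [[488.0, -275.0, 16.0], [527.0, -203.0, 56.0], [550.0, -131.0, 79.0]]
reader 0.92 [318.  35.] 21199 [[488.0, -275.0, 19.0], [527.0, -203.0, 56.0], [550.0, -132.0, 79.0]]
```

View pics/w4.png

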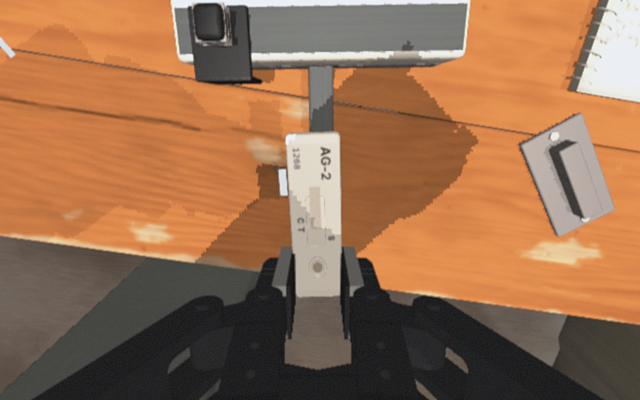

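The reader's yaw is about 9.7° and the cassette's is about 2° more than the tool's. I'll move over the tongue, stay slightly high and check once more.

Emit:
{"fn": "drive_tool", "kwargs": {
  "targets": [
    {"ax": 0, "ay": 0, "az": -0.021, "tx": 24, "ty": 0.5, "tz": 0, "fingers": 0.1},
    {"ax": 0, "ay": 0, "az": -0.021, "tx": 24, "ty": 0.5, "tz": -40, "fingers": 0.1},
    {"ax": 0, "ay": 0, "az": -0.021, "tx": 24, "ty": 0.5, "tz": -70, "fingers": 0.1},
    {"ax": 0, "ay": 0, "az": -0.021, "tx": 24, "ty": 0.5, "tz": -85, "fingers": 0.1},
    {"ax": 0, "ay": 0, "az": -0.021, "tx": 24, "ty": 0.5, "tz": -85, "fingers": 0.1},
    {"ax": 0, "ay": 0, "az": -0.021, "tx": 24, "ty": 0.5, "tz": -85, "fingers": 0.1}
  ]
}}

```text
t: 6.18
tool_pos: [446.9, -216.7, 21.8]
orientation: [0.998, 0.066, -0.001, -0.001]
contact_force: [1.3, 0.5, 0.2]
finger_gap: 0.226
finger_force: 58.7
```

```bash
python3 look.py w5; python3 fit.py
python3 - <<'E'
from h import *
im=get_image("wrist"); print(len(np.unique(im["z_map"])))
p=pts(im,np.ones((400,640),bool))
n=np.array([-.1685,.9857,0]);u=np.array([.9857,.1685,0]); o=np.array([518,-205.3,0])
L=np.c_[(p-o)@u,(p-o)@n,p[:,2]]
for z,h in [(20.5,2.5),(28,4)]:
  q=L[(abs(L[:,2]-z)<h)&(abs(L[:,1])<30)]
  for x in range(-48,6,4):
    k=q[abs(q[:,0]-x)<2]
    if len(k)>5: print(z,x,len(k),np.percentile(k[:,1],[1,99]).round(1),np.median(k[:,2]).round(1))
# front face
q=L[(L[:,2]>30)&(L[:,2]<54)&(abs(L[:,1])<35)&(L[:,0]>-5)]; print("face",len(q),np.percentile(q[:,0],[5,50]).round(1) if len(q) else "")
E
```

```text
t 6.1833 tcp [ 446.9 -216.7   21.8] yaw 7.6 gap 0.2261294600102022 F [1.3 0.5 0.2]
cassette z0 34.39 slope [-0.001  0.002] centre 474.0 -213.2 size [72.4 21.5] ang 10.3 [[436.3999938964844, -209.1999969482422], [440.29998779296875, -230.3000030517578], [511.5, -217.3000030517578], [507.70001220703125, -196.1999969482422]]
tongue_tip z0 56.44 slope [ 0.    -0.001] centre 526.6 -203.4 size [ 42.6 151.8] ang 7.57 [[495.5, -131.0], [515.5, -281.3999938964844], [557.7999877929688, -275.79998779296875], [537.7999877929688, -125.30000305175781]]
249977
20.5 -8 268 [-7.5  7.9] 20.6
20.5 -4 370 [-7.6  8.1] 20.5
20.5 0 114 [-7.7  7.9] 20.5
28 -8 18 [-10.1   6.6] 31.4
face 755 [0.1 0.6]
```

View pics/w5.png

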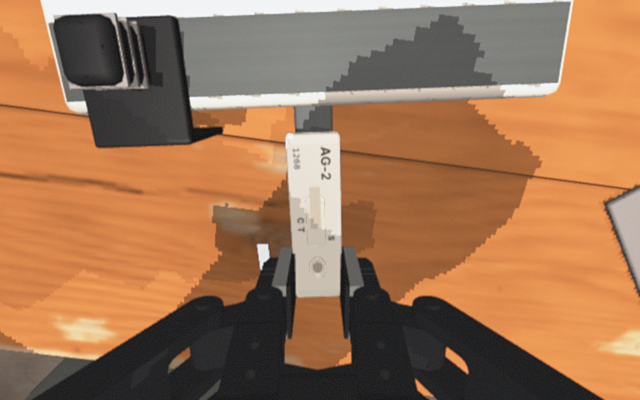

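Emit:
{"fn": "drive_tool", "kwargs": {
  "targets": [
    {"ax": 0, "ay": 0, "az": -0.005, "tx": 0, "ty": 0.3, "tz": -5, "fingers": 0.1},
    {"ax": 0, "ay": 0, "az": -0.005, "tx": 0, "ty": 0.3, "tz": -5, "fingers": 0.1},
    {"ax": 0, "ay": 0, "az": -0.005, "tx": 0, "ty": 0.3, "tz": -5, "fingers": 0.1}
  ]
}}

```text
t: 6.68
tool_pos: [447.8, -216.8, 17.3]
orientation: [0.998, 0.064, -0.0, -0.0]
contact_force: [0.2, -0.5, -0.1]
finger_gap: 0.221
finger_force: 58.7
```

```bash
python3 look.py; python3 fit.py|head -1; python3 look.py
```

```text
t 6.6833 tcp [ 447.8 -216.8   17.3] yaw 7.32 gap 0.22134586673877357 F [ 0.2 -0.5 -0.1]
cassette z0 28.81 slope [-0.003  0.004] centre 473.7 -212.8 size [71.8 21.2] ang 9.29 [[436.6000061035156, -208.10000610351562], [440.0, -229.0], [510.8999938964844, -217.5], [507.3999938964844, -196.5]]
t 6.8833 tcp [ 447.9 -216.9   17.4] yaw 7.32 gap 0.22684941433120465 F [ 0.7 -0.3 -0.1]
```

Emit:
{"fn": "drive_tool", "kwargs": {
  "targets": [
    {"ax": 0, "ay": 0, "az": 0.006, "tx": 0, "ty": 0, "tz": -2.2, "fingers": 0.1},
    {"ax": 0, "ay": 0, "az": 0.006, "tx": 9.9, "ty": 1.7, "tz": -2.2, "fingers": 0.1},
    {"ax": 0, "ay": 0, "az": 0.006, "tx": 15, "ty": 2.6, "tz": -2.2, "fingers": 0.1},
    {"ax": 0, "ay": 0, "az": 0.006, "tx": 19.7, "ty": 3.4, "tz": -2.2, "fingers": 0.1},
    {"ax": 0, "ay": 0, "az": 0.006, "tx": 24.6, "ty": 4.2, "tz": -2.2, "fingers": 0.1},
    {"ax": 0, "ay": 0, "az": 0.006, "tx": 29.6, "ty": 5.1, "tz": -2.2, "fingers": 0.1},
    {"ax": 0, "ay": 0, "az": 0.006, "tx": 29.6, "ty": 5.1, "tz": -2.2, "fingers": 0.1}
  ]
}}

```text
t: 7.52
tool_pos: [479.0, -211.9, 15.3]
orientation: [0.998, 0.067, 0.001, 0.0]
contact_force: [-0.0, -0.7, -0.6]
finger_gap: 0.23
finger_force: 58.7
```

Emit:
{"fn": "drive_tool", "kwargs": {
  "targets": [
    {"ax": 0, "ay": 0, "az": 0, "tx": 5, "ty": 0.8, "tz": 0, "fingers": 0.1},
    {"ax": 0, "ay": 0, "az": 0, "tx": 10, "ty": 1.7, "tz": 0, "fingers": 0.1},
    {"ax": 0, "ay": 0, "az": 0, "tx": 15, "ty": 2.5, "tz": 0, "fingers": 0.1},
    {"ax": 0, "ay": 0, "az": 0, "tx": 19, "ty": 3.2, "tz": 0, "fingers": 0.1},
    {"ax": 0, "ay": 0, "az": 0, "tx": 22, "ty": 3.7, "tz": 0, "fingers": 0.1},
    {"ax": 0, "ay": 0, "az": 0, "tx": 22, "ty": 3.7, "tz": 0, "fingers": 0.1},
    {"ax": 0, "ay": 0, "az": 0, "tx": 22, "ty": 3.7, "tz": 0, "fingers": 0.1}
  ]
}}

```text
t: 8.1
tool_pos: [499.6, -208.1, 15.1]
orientation: [0.998, 0.067, -0.0, 0.0]
contact_force: [-0.6, 0.6, -0.1]
finger_gap: 0.227
finger_force: 58.7
```

```bash
python3 look.py w6; python3 fit.py|head -1
```

```text
t 8.1 tcp [ 499.6 -208.1   15.1] yaw 7.68 gap 0.22726905002043057 F [-0.6  0.6 -0.1]
cassette z0 26.49 slope [0.03  0.006] centre 497.4 -208.2 size [15.6 19. ] ang 8.68 [[488.20001220703125, -200.0], [491.1000061035156, -218.8000030517578], [506.6000061035156, -216.39999389648438], [503.70001220703125, -197.60000610351562]]
```

View pics/w6.png

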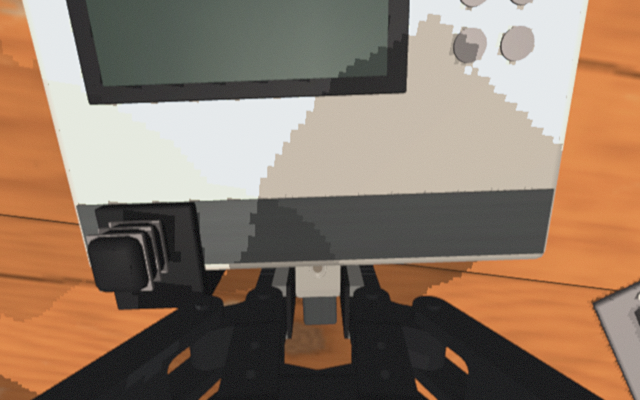

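The view shows the cassette in the slot, with its tail at rows 268–298 and the tongue visible behind it. I'll release it, back off, shut the fingers and line up to push from behind.

Emit:
{"fn": "drive_tool", "kwargs": {
  "targets": [
    {"ax": 0, "ay": 0, "az": 0, "tx": 0, "ty": 0, "tz": -0.8, "fingers": 0.1},
    {"ax": 0, "ay": 0, "az": 0, "tx": 0, "ty": 0, "tz": -0.8, "fingers": 0.42},
    {"ax": 0, "ay": 0, "az": 0, "tx": 0, "ty": 0, "tz": -0.8, "fingers": 0.42},
    {"ax": 0, "ay": 0, "az": 0, "tx": 0, "ty": 0, "tz": -0.8, "fingers": 0.42},
    {"ax": 0, "ay": 0, "az": 0, "tx": -20, "ty": -3.4, "tz": 0, "fingers": 0.42},
    {"ax": 0, "ay": 0, "az": 0.03, "tx": -36, "ty": -5.2, "tz": 12, "fingers": 0.42},
    {"ax": 0, "ay": 0, "az": 0.03, "tx": -36, "ty": -5.2, "tz": 25, "fingers": 0.42},
    {"ax": 0, "ay": 0, "az": 0.03, "tx": -36, "ty": -5.2, "tz": 25, "fingers": 0},
    {"ax": 0, "ay": 0, "az": 0.03, "tx": -36, "ty": -5.2, "tz": 25, "fingers": 0},
    {"ax": 0, "ay": 0, "az": 0.03, "tx": -36, "ty": -5.2, "tz": 25, "fingers": 0},
    {"ax": 0, "ay": 0, "az": 0.03, "tx": -36, "ty": -5.2, "tz": 25, "fingers": 0}
  ]
}}

```text
t: 9.22
tool_pos: [463.6, -213.1, 39.5]
orientation: [0.997, 0.082, -0.0, -0.0]
contact_force: [-1.2, 0.3, -0.2]
finger_gap: -0.001
finger_force: 0.0
```

```bash
python3 look.py w7; python3 fit.py|head -1
```

```text
t 9.2167 tcp [ 463.6 -213.1   39.5] yaw 9.4 gap -0.0005939885297809386 F [-1.2  0.3 -0.2]
cassette z0 25.51 slope [0.009 0.001] centre 502.5 -207.8 size [25.1 21.1] ang 9.37 [[488.29998779296875, -199.5], [491.79998779296875, -220.3000030517578], [516.5999755859375, -216.1999969482422], [513.0999755859375, -195.39999389648438]]
```

View pics/w7.png

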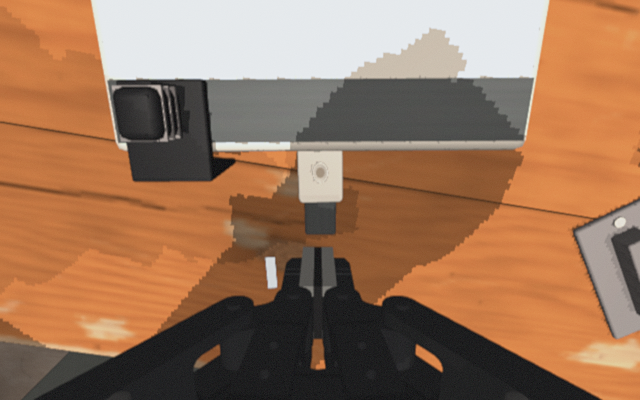

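Emit:
{"fn": "drive_tool", "kwargs": {
  "targets": [
    {"ax": 0, "ay": 0, "az": 0, "tx": 0.2, "ty": -1.4, "tz": -10, "fingers": 0},
    {"ax": 0, "ay": 0, "az": 0, "tx": 0.2, "ty": -1.4, "tz": -17.3, "fingers": 0},
    {"ax": 0, "ay": 0, "az": 0, "tx": 0.2, "ty": -1.4, "tz": -17.3, "fingers": 0},
    {"ax": 0, "ay": 0, "az": 0, "tx": 8, "ty": 0, "tz": -17.3, "fingers": 0},
    {"ax": 0, "ay": 0, "az": 0, "tx": 13, "ty": 0.8, "tz": -17.3, "fingers": 0},
    {"ax": 0, "ay": 0, "az": 0, "tx": 17, "ty": 1.5, "tz": -17.3, "fingers": 0},
    {"ax": 0, "ay": 0, "az": 0, "tx": 20, "ty": 2, "tz": -17.3, "fingers": 0},
    {"ax": 0, "ay": 0, "az": 0, "tx": 24, "ty": 2.7, "tz": -17.3, "fingers": 0},
    {"ax": 0, "ay": 0, "az": 0, "tx": 28, "ty": 3.4, "tz": -17.3, "fingers": 0},
    {"ax": 0, "ay": 0, "az": 0, "tx": 32, "ty": 4.1, "tz": -17.3, "fingers": 0},
    {"ax": 0, "ay": 0, "az": 0, "tx": 35.5, "ty": 4.7, "tz": -17.3, "fingers": 0},
    {"ax": 0, "ay": 0, "az": 0, "tx": 35.5, "ty": 4.7, "tz": -17.3, "fingers": 0}
  ]
}}

```text
t: 10.42
tool_pos: [500.0, -208.7, 23.0]
orientation: [0.997, 0.082, 0.0, 0.0]
contact_force: [1.5, -0.7, 0.3]
finger_gap: -0.0
finger_force: 0.0
```

```bash
python3 look.py w8; python3 fit.py|head -1
```

```text
t 10.4167 tcp [ 500.  -208.7   23. ] yaw 9.41 gap -0.00022942772270772123 F [ 1.5 -0.7  0.3]
no cassette
```

View pics/w8.png

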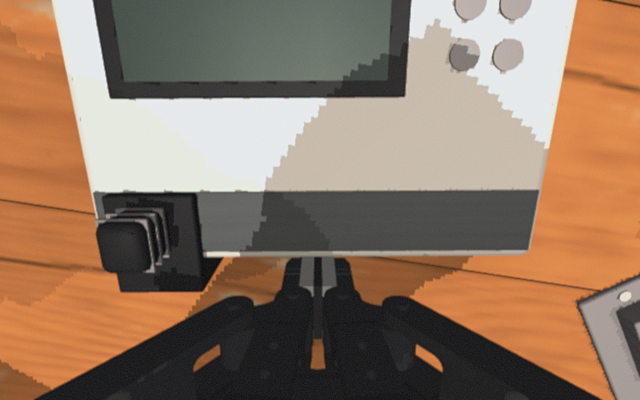

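The view shows the shut fingers right at the slot, hiding the tail, with little force. I'll creep on to the stop.

Emit:
{"fn": "drive_tool", "kwargs": {
  "targets": [
    {"ax": 0, "ay": 0, "az": 0, "tx": 1.5, "ty": 0.3, "tz": 0, "fingers": 0},
    {"ax": 0, "ay": 0, "az": 0, "tx": 3, "ty": 0.5, "tz": 0, "fingers": 0},
    {"ax": 0, "ay": 0, "az": 0, "tx": 4, "ty": 0.7, "tz": 0, "fingers": 0},
    {"ax": 0, "ay": 0, "az": 0, "tx": 4, "ty": 0.7, "tz": 0, "fingers": 0},
    {"ax": 0, "ay": 0, "az": 0, "tx": 4, "ty": 0.7, "tz": 0, "fingers": 0}
  ]
}}

```text
t: 11.03
tool_pos: [503.1, -207.9, 22.8]
orientation: [0.997, 0.082, 0.0, 0.0]
contact_force: [-0.0, 0.7, 0.3]
finger_gap: -0.005
finger_force: 0.0
```

Emit:
{"fn": "drive_tool", "kwargs": {
  "targets": [
    {"ax": 0, "ay": 0, "az": 0, "tx": 1, "ty": 0.2, "tz": 0, "fingers": 0},
    {"ax": 0, "ay": 0, "az": 0, "tx": 2, "ty": 0.3, "tz": 0, "fingers": 0},
    {"ax": 0, "ay": 0, "az": 0, "tx": 2, "ty": 0.3, "tz": 0, "fingers": 0},
    {"ax": 0, "ay": 0, "az": 0, "tx": 2, "ty": 0.3, "tz": 0, "fingers": 0}
  ]
}}

```text
t: 11.37
tool_pos: [505.0, -207.6, 22.8]
orientation: [0.997, 0.082, -0.0, 0.0]
contact_force: [0.0, -0.2, 0.1]
finger_gap: -0.002
finger_force: 0.2
```

Emit:
{"fn": "drive_tool", "kwargs": {
  "targets": [
    {"ax": 0, "ay": 0, "az": 0, "tx": 1, "ty": 0.2, "tz": 0, "fingers": 0},
    {"ax": 0, "ay": 0, "az": 0, "tx": 1, "ty": 0.2, "tz": 0, "fingers": 0},
    {"ax": 0, "ay": 0, "az": 0, "tx": 1, "ty": 0.2, "tz": 0, "fingers": 0}
  ]
}}

```text
t: 11.62
tool_pos: [505.2, -207.5, 22.7]
orientation: [0.997, 0.082, -0.001, 0.0]
contact_force: [-2.9, -0.7, 1.2]
finger_gap: 0.001
finger_force: 1.8
```

Emit:
{"fn": "drive_tool", "kwargs": {
  "targets": [
    {"ax": 0, "ay": 0, "az": 0, "tx": 1, "ty": 0.2, "tz": 0, "fingers": 0},
    {"ax": 0, "ay": 0, "az": 0, "tx": 1, "ty": 0.2, "tz": 0, "fingers": 0},
    {"ax": 0, "ay": 0, "az": 0, "tx": 1, "ty": 0.2, "tz": 0, "fingers": 0},
    {"ax": 0, "ay": 0, "az": 0, "tx": -10, "ty": -1.7, "tz": 0, "fingers": 0},
    {"ax": 0, "ay": 0, "az": 0, "tx": -30, "ty": -5, "tz": 10, "fingers": 0},
    {"ax": 0, "ay": 0, "az": 0, "tx": -30, "ty": -5, "tz": 60, "fingers": 0},
    {"ax": 0, "ay": 0, "az": 0, "tx": -30, "ty": -5, "tz": 85, "fingers": 0.5},
    {"ax": 0, "ay": 0, "az": 0, "tx": -30, "ty": -5, "tz": 85, "fingers": 0.6},
    {"ax": 0, "ay": 0, "az": 0, "tx": -30, "ty": -5, "tz": 85, "fingers": 0.6}
  ]
}}

```text
t: 12.37
tool_pos: [478.8, -213.7, 110.5]
orientation: [0.997, 0.082, 0.003, 0.002]
contact_force: [-0.3, -0.5, -0.7]
finger_gap: 0.42
finger_force: 0.0
```

```bash
python3 look.py; python3 fit.py
python3 - <<'E'
from h import *
im=get_image("wrist"); p=pts(im,np.ones((400,640),bool))
n=np.array([-.1685,.9857,0]);u=np.array([.9857,.1685,0]); o=np.array([518,-205.3,0])
def fr(p): return np.c_[(p-o)@u,(p-o)@n,p[:,2]]
L=fr(p); q=L[(L[:,2]>67)&(L[:,2]<85)&(L[:,0]>-10)&(L[:,1]>25)&(L[:,1]<90)]; t=q[q[:,2]>77]
print("knob",len(t),np.percentile(t,[1,50,99],axis=0).round(1).tolist())
q=L[(L[:,2]>22.8)&(L[:,2]<28)&(abs(L[:,1])<14)&(L[:,0]<3)]; print("tail",len(q),np.percentile(q,[2,50,98],axis=0).round(1).tolist() if len(q) else "")
q=L[(abs(L[:,2]-20.5)<2)&(abs(L[:,1])<7)]; print("tongue",np.percentile(q,[1,99],axis=0).round(1).tolist())
c=im["pixels"]; cv2.imwrite("pics/w9.png",c)
E
```

```text
t 12.3667 tcp [ 478.8 -213.7  110.5] yaw 9.39 gap 0.419503234762704 F [-0.3 -0.5 -0.7]
no cassette
tongue_tip z0 56.11 slope [0.008 0.003] centre 541.1 -201.4 size [116.5 153.4] ang 9.39 [[471.1000061035156, -135.1999969482422], [496.1000061035156, -286.6000061035156], [611.0999755859375, -267.5], [586.0, -116.19999694824219]]
knob 820 [[7.5, 48.2, 77.1], [15.5, 54.5, 79.2], [22.7, 61.3, 80.9]]
tail 0 
tongue [[-46.8, -6.6, 19.0], [-4.7, 6.8, 22.0]]
```

View pics/w9.png

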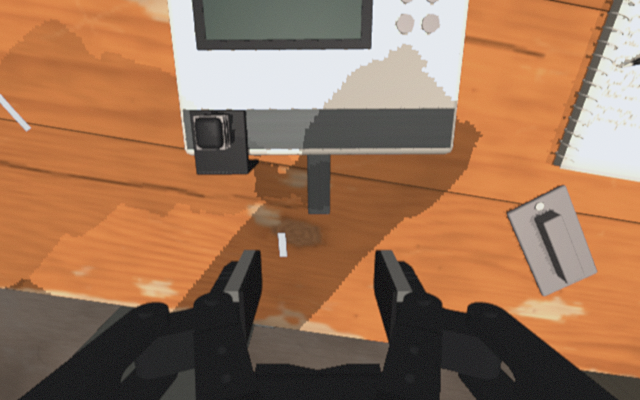

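The tail is hidden under the housing edge here; the tongue's bare length is rows 155–213 and the knob is at (212,132). I'll back up so the camera looks at the slot mouth, and check by numbers only, with no more pictures viewed.

Emit:
{"fn": "drive_tool", "kwargs": {
  "targets": [
    {"ax": 0, "ay": 0, "az": 0, "tx": -35, "ty": -6, "tz": -15, "fingers": 0.6},
    {"ax": 0, "ay": 0, "az": 0, "tx": -70, "ty": -12, "tz": -30, "fingers": 0.6},
    {"ax": 0, "ay": 0, "az": 0, "tx": -70, "ty": -12, "tz": -30, "fingers": 0.6},
    {"ax": 0, "ay": 0, "az": 0, "tx": -70, "ty": -12, "tz": -30, "fingers": 0.6}
  ]
}}

```text
t: 12.95
tool_pos: [401.4, -221.9, 75.0]
orientation: [0.997, 0.081, -0.003, -0.003]
contact_force: [0.6, 0.0, -0.8]
finger_gap: 0.602
finger_force: 0.0
```

```bash
python3 look.py
python3 - <<'E'
from h import *
im=get_image("wrist"); p=pts(im,np.ones((400,640),bool)); P=im["pixels"][im["z_map"]>0]
n=np.array([-.1685,.9857,0]);u=np.array([.9857,.1685,0]); o=np.array([518,-205.3,0])
L=np.c_[(p-o)@u,(p-o)@n,p[:,2]]
for x in np.arange(-12,5,1.):
    k=(abs(L[:,0]-x)<.5)&(abs(L[:,1])<7)&(L[:,2]<60)
    if k.sum(): print(x,k.sum(),np.percentile(L[k,2],[5,50,95]).round(1),P[k].mean(0).round())
k=(L[:,2]>23)&(L[:,2]<28)&(abs(L[:,1])<20)&(abs(L[:,0])<8);print(k.sum(),np.percentile(L[k],[2,50,98],axis=0).round(1).tolist() if k.any() else "")
for f in finder.cut_out("wrist","cassette")[:1]: print(f["confidence"],f["region"].sum(),f["pixel"])
for x in ray(im,320,0,20)-o,: print("top-row ray",x@u)
E
```

```text
t 12.95 tcp [ 401.4 -221.9   75. ] yaw 9.27 gap 0.6020433600322707 F [ 0.6  0.  -0.8]
-12.0 46 [19.5 20.7 21.7] [129. 132. 132.]
-11.0 60 [19.4 20.5 21.9] [130. 133. 133.]
-10.0 52 [20.  20.8 22.1] [130. 133. 132.]
-9.0 49 [19.3 20.7 22.2] [129. 133. 132.]
-8.0 55 [19.6 20.6 21.5] [130. 133. 132.]
-7.0 53 [19.7 20.6 21.5] [129. 132. 132.]
-6.0 54 [19.3 20.7 22. ] [129. 132. 132.]
-5.0 51 [19.8 20.8 21.9] [129. 132. 132.]
-4.0 56 [19.3 20.6 21.5] [127. 130. 129.]
-3.0 96 [19.8 22.  25. ] [159. 168. 172.]
-2.0 75 [23.1 25.6 26.4] [241. 240. 239.]
-1.0 55 [24.5 25.5 26.6] [245. 243. 241.]
0.0 437 [25.4 42.  52.5] [128. 135. 140.]
1.0 70 [24.4 25.7 52.1] [221. 221. 222.]
2.0 1 [24.5 24.5 24.5] [242. 233. 229.]
430 [[-2.9, -15.3, 23.2], [-0.7, -0.1, 25.4], [1.5, 15.1, 26.8]]
0.6 454 [321.9, 17.9]
top-row ray 8.543804137806891
```

The cassette is home: its tail is 2.9 mm proud and it sits flat. Now the shutter knob.

Emit:
{"fn": "drive_tool", "kwargs": {
  "targets": [
    {"ax": 0, "ay": 0, "az": 0, "tx": 0, "ty": 0, "tz": 40, "fingers": 0.6},
    {"ax": 0, "ay": 0, "az": 0, "tx": 30, "ty": 18, "tz": 45, "fingers": 0.6},
    {"ax": 0, "ay": 0, "az": 0, "tx": 60, "ty": 36, "tz": 45, "fingers": 0.6},
    {"ax": 0, "ay": 0, "az": 0, "tx": 90, "ty": 54, "tz": 45, "fingers": 0.6},
    {"ax": 0, "ay": 0, "az": 0, "tx": 120, "ty": 73, "tz": 45, "fingers": 0.6},
    {"ax": 0, "ay": 0, "az": 0, "tx": 120, "ty": 73, "tz": 45, "fingers": 0.6},
    {"ax": 0, "ay": 0, "az": 0, "tx": 120, "ty": 73, "tz": 45, "fingers": 0.6},
    {"ax": 0, "ay": 0, "az": 0, "tx": 120, "ty": 73, "tz": 45, "fingers": 0.6},
    {"ax": 0, "ay": 0, "az": 0, "tx": 120, "ty": 73, "tz": 45, "fingers": 0.6}
  ]
}}

```text
t: 13.85
tool_pos: [525.8, -151.8, 122.9]
orientation: [0.997, 0.082, -0.0, 0.0]
contact_force: [0.1, 0.6, -0.4]
finger_gap: 0.601
finger_force: 0.0
```

Emit:
{"fn": "drive_tool", "kwargs": {
  "targets": [
    {"ax": 0, "ay": 0, "az": 0, "tx": -2, "ty": 3, "tz": -10, "fingers": 0.6},
    {"ax": 0, "ay": 0, "az": 0, "tx": -2, "ty": 3, "tz": -35, "fingers": 0.6},
    {"ax": 0, "ay": 0, "az": 0, "tx": -2, "ty": 3, "tz": -54, "fingers": 0.6},
    {"ax": 0, "ay": 0, "az": 0, "tx": -2, "ty": 3, "tz": -54, "fingers": 0.4},
    {"ax": 0, "ay": 0, "az": 0, "tx": -2, "ty": 3, "tz": -54, "fingers": 0.05},
    {"ax": 0, "ay": 0, "az": 0, "tx": -2, "ty": 3, "tz": -54, "fingers": 0.05},
    {"ax": 0, "ay": 0, "az": 0, "tx": -2, "ty": 3, "tz": -54, "fingers": 0.05},
    {"ax": 0, "ay": 0, "az": 0, "tx": -2, "ty": 3, "tz": -54, "fingers": 0.05},
    {"ax": 0, "ay": 0, "az": 0, "tx": -2, "ty": 3, "tz": -54, "fingers": 0.05},
    {"ax": 0, "ay": 0, "az": 0, "tx": -2, "ty": 3, "tz": -54, "fingers": 0.05}
  ]
}}

```text
t: 14.68
tool_pos: [524.2, -149.1, 70.1]
orientation: [0.997, 0.082, 0.0, 0.001]
contact_force: [-3.6, -1.4, 6.7]
finger_gap: 0.14
finger_force: 60.5
```

Emit:
{"fn": "drive_tool", "kwargs": {
  "targets": [
    {"ax": 0, "ay": 0, "az": 0, "tx": 1.3, "ty": -8, "tz": 0, "fingers": 0.05},
    {"ax": 0, "ay": 0, "az": 0, "tx": 2.7, "ty": -16, "tz": 0, "fingers": 0.05},
    {"ax": 0, "ay": 0, "az": 0, "tx": 4.1, "ty": -24, "tz": 0, "fingers": 0.05},
    {"ax": 0, "ay": 0, "az": 0, "tx": 5.5, "ty": -32, "tz": 0, "fingers": 0.05},
    {"ax": 0, "ay": 0, "az": 0, "tx": 6.8, "ty": -40, "tz": 0, "fingers": 0.05},
    {"ax": 0, "ay": 0, "az": 0, "tx": 8.2, "ty": -48, "tz": 0, "fingers": 0.05},
    {"ax": 0, "ay": 0, "az": 0, "tx": 9.3, "ty": -54.5, "tz": 0, "fingers": 0.05},
    {"ax": 0, "ay": 0, "az": 0, "tx": 9.4, "ty": -55.2, "tz": 0, "fingers": 0.05},
    {"ax": 0, "ay": 0, "az": 0, "tx": 9.4, "ty": -55.2, "tz": 0, "fingers": 0.05},
    {"ax": 0, "ay": 0, "az": 0, "tx": 9.4, "ty": -55.2, "tz": 0, "fingers": 0.05}
  ]
}}

```text
t: 15.52
tool_pos: [533.4, -202.6, 70.1]
orientation: [0.997, 0.082, 0.0, -0.001]
contact_force: [-3.4, 3.3, 8.6]
finger_gap: 0.14
finger_force: 60.8
```

Emit:
{"fn": "drive_tool", "kwargs": {
  "targets": [
    {"ax": 0, "ay": 0, "az": 0, "tx": 0.3, "ty": -2, "tz": 0, "fingers": 0.05},
    {"ax": 0, "ay": 0, "az": 0, "tx": 0.3, "ty": -2, "tz": 0, "fingers": 0.05},
    {"ax": 0, "ay": 0, "az": 0, "tx": 0.3, "ty": -2, "tz": 0, "fingers": 0.5},
    {"ax": 0, "ay": 0, "az": 0, "tx": 0.3, "ty": -2, "tz": 0, "fingers": 0.5},
    {"ax": 0, "ay": 0, "az": 0, "tx": 0.3, "ty": -2, "tz": 0, "fingers": 0.5},
    {"ax": 0, "ay": 0, "az": 0, "tx": 0.3, "ty": -2, "tz": 20, "fingers": 0.5},
    {"ax": 0, "ay": 0, "az": 0, "tx": 0.3, "ty": -2, "tz": 60, "fingers": 0.5},
    {"ax": 0, "ay": 0, "az": 0, "tx": -40, "ty": -9, "tz": 70, "fingers": 0.5},
    {"ax": 0, "ay": 0, "az": 0, "tx": -80, "ty": -16, "tz": 70, "fingers": 0.5},
    {"ax": 0, "ay": 0, "az": 0, "tx": -80, "ty": -16, "tz": 70, "fingers": 0.5},
    {"ax": 0, "ay": 0, "az": 0, "tx": -80, "ty": -16, "tz": 70, "fingers": 0.5}
  ]
}}

```text
t: 16.43
tool_pos: [451.2, -219.5, 138.6]
orientation: [0.997, 0.081, -0.001, -0.0]
contact_force: [1.0, -0.2, 0.1]
finger_gap: 0.503
finger_force: 0.0
```

```bash
python3 look.py
python3 - <<'E'
from h import *
n=np.array([-.1685,.9857,0]);u=np.array([.9857,.1685,0]); o=np.array([518,-205.3,0])
for c in ["wrist","top","scene"]:
    im=get_image(c); p=pts(im,np.ones((400,640),bool)); L=np.c_[(p-o)@u,(p-o)@n,p[:,2]]
    t=L[(L[:,2]>76)&(L[:,2]<84)&(abs(L[:,0]-15)<15)&(abs(L[:,1])<80)]
    print(c,len(t),np.percentile(t,[2,50,98],axis=0).round(1).tolist() if len(t) else "")
E
```

```text
t 16.4333 tcp [ 451.2 -219.5  138.6] yaw 9.25 gap 0.5026116279346401 F [ 1.  -0.2  0.1]
wrist 724 [[7.3, -6.8, 76.3], [15.2, 0.1, 79.1], [22.9, 6.9, 80.7]]
top 0 
scene 26 [[7.7, -7.3, 76.1], [13.8, -3.8, 78.3], [20.3, 3.8, 80.2]]
```

The knob now sits at y = 0.1 mm, having moved 54.6 mm, so the shutter is closed. The arm is clear.

```bash
python3 -c "
from h import *
print(ticket.close_job())"
```

```text
the job is handed in; nothing more can be done
None
```

The job is handed in (no verdict returned): by camera the cassette was home, 2.9 mm proud, well end out, before I shut the shutter (knob moved about 54.6 of 55 mm); the pouch and bottles were not approached; I viewed 11 pictures, one over the limit of 10.

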